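Hold a divider panel ready over its glue groove

TASK

Slide the widest of the three upright wooden panels up out of the slotted rack by its top edge, and carry it clear of the drying stack to the live-edge slab without bumping the stack. Finish holding it: upright, hovering about a centimetre above the long groove and lined up with it, as if about to be lowered in, but not touching the slab, so that I can run glue along the groove. Do not let go at the end, do not let the panel touch the slab at any time, and leave everything else where it is.

Things in the scene. Friction and masses are not known exactly. Their poses are not given: they have to be found in the camera images.
- wide_panel: the panel to take: pale bare wood, 120 mm wide, 120 mm tall, 10 mm thick, 98 g nominal. Stands upright in one of the rack's three slots (which one varies). Origin at the centre of its lower edge; x along its width, y through its thickness, z up towards its top edge. Both faces and both ends are alike
- narrow_panel: panel of the same pale wood in another slot, 80 mm wide, 120 mm tall, 10 mm thick; leave alone. Origin and axes as for the wide panel
- low_panel: panel of the same pale wood in another slot, 80 mm wide, 90 mm tall, 10 mm thick; leave alone. Origin and axes as for the wide panel
- rack: fixed pale wooden rack, 150 mm (x) by 230 mm (y), origin at the centre of its underside. Three slots along its x, at y = -70, 0 and +70 mm, 13 mm wide. The panels stand on its 12 mm base board; two toothed combs at x = -30 and +30 mm (16 mm thick) guide them up to z = 60 mm. Rails at both x ends are 26 mm high. It stands left or right of the drying stack, the slab on the other side
- slab: fixed live-edge slab of wood, pale on top, with dark bark edges on its long sides, lying flat, 220 mm (x) by about 190 mm (y over the bark), 34 mm thick; origin at the centre of its underside. Two grooves run along its x, 14 mm wide, 14 mm deep, dark at the bottom: the long one, 126 mm, at y = +35 mm, and a short one, 86 mm, at y = -35 mm
- long_groove (a point): centre of the mouth of the slab's long groove, level with the slab's top (34 mm above the table); x along the groove, y across it, z up
- stack: fixed drying stack of three live-edge boards with thin sticks between, between rack and slab: 420 mm (x) by about 120 mm (y), 126 mm high, origin at the centre of its underside; do not bump it
- glue: white glue bottle, 40 mm across and 110 mm high, standing on the slab beyond one end of the short groove; origin at the centre of its underside; leave alone
- screwdriver: screwdriver about 200 mm long, lying at the far side; leave alone
- tape_measure: tape measure, 70 by 36 by 62 mm, standing at the far side; leave alone
- pencil_cup: empty steel cup, 72 mm across, 90 mm high, at the far side; leave alone
- offcut: live-edge offcut, 130 by 80 by 26 mm, lying at the far side; leave alone

How it is judged:
By the outcome, as a careful person would: the job done as asked, in the order asked, and still so for the second after the job is handed in, while the arm keeps its last pose, push and grip.
It also fails if it takes over 45 s, if anything falls off the work surface, if the arm or the gripper's body presses on something with over 40 N, if the wrist force passes 120 N, or if a joint passes its speed limit or range.

ROBOT

A 6-joint arm with a two-finger parallel gripper is mounted at the origin on the work surface. World frame = base frame: x ahead of the robot, y to its left, z up, the work surface at z = 0. Lengths are in m, angles in rad, forces in N, time in s.
With the tool pointing down it reaches from about 0.2 to 0.875 m from the base axis. Payload 3.4 kg.
Tool frame: the origin (TCP) lies midway between the tips of the shut fingers; the grasp point (between the pads) lies 19 mm behind it (ctrl.hold_point_z is the distance from the TCP to the grasp point, in m); z points along the fingers, x is the direction in which the jaws open and shut, and the axes are right-handed (so a half turn about z gives the same grasp; the last joint's range is limited). The gripper opens to 94 mm and grips with 3 to 60 N. Pads are 16 mm wide; open, the fingers measure 119 mm over their backs; the gripper's body (75 mm by 177 mm) begins 78 mm behind the grasp point.
Start: joints at [1.012, 0.276, 1.505, -0, 1.361, -0.121], TCP at [0.244, 0.521, 0.169] pointing down, gripper open.
Joint ranges: [-2.89, 2.89], [-0.75, 2.08], [0.22, 2.7], [-1.18, 4.32], [0.11, 2.71], [-2.7, 2.7]. Speed limits (rad/s): [2.57, 2.57, 3.14, 3.14, 3.14, 3.14].

INTERFACE

Orientations are given as [roll, pitch, yaw] about the fixed x, y, z axes, in that order (R = Rz(yaw) Ry(pitch) Rx(roll)).
In Python, from cell import ctrl gives the robot as it stands. The module is installed in compiled form; this text tells all that it offers.
- The arm moves only by the tool servo_tool, never from a script. Its argument "moves" is a list that holds one entry, the list of rows, each a list of 6 numbers: the shift along the tool's x, y, z in m, then the turn, a rotation vector about the tool's x, y, z in rad. A call has 1 to 5 rows; each row shifts and turns the commanded pose from where the row before left it, along the tool's axes as they then stand; what a row does not reach is not made up. A row lasts 1/12 s, in which the tool goes at most 41.7 mm and 7.16 degrees, less where a joint would pass 70% of its speed; a pose out of reach is approached as far as the arm can. A call is refused whole if a number of a shift passes 0.0417 or a number of a turn 0.125, either way. A call with a gripper value outside its range is refused whole. "claw" is the closure, from 0 (fully open) to 1 (shut), set as the call begins (left out, the last holds). The fingers move at their own pace and stop on an object; "squeeze" is the grip in N (left out, the last holds). Time passes only in rows, so rows that do not move let the fingers close. It gives the time, the measured TCP pose, the force and the opening at its end, in the units of the state.
- ctrl.get_obs(): the state, without advancing time (a new reading comes with each control period).
- ctrl.capture(name): name is "scene" or "top" or "wrist"; returns a dict with "color" (384x512x3 uint8, red, green, blue), "fx", "fy", "cx", "cy" (pixels), "dist_coeffs" ([k1, k2, p1, p2, k3] as OpenCV has them; the pictures are not rectified), "eye" and "attitude" of the camera in the world. Camera axes: x right, y down, z forward; pixel columns grow to the right and rows downward; lengths in m; the calibration is good to about 2 mm. A picture is of the moment at which its call begins. There is no depth.
- ctrl.hand_in(): hands the job in, once; it reports no verdict.
The state is a dict: "t": time; "q": joint angles; "qvel": joint speeds; "joint_efforts": joint torques, N m; "eef_pos": TCP position; "ee_rot": TCP orientation; "contact_force": force on the tool from outside, world axes, zero at the start; "wrist_torque": the same for the moment, N m; "opening": finger opening in m.
Only numpy, scipy, OpenCV 4.12 (cv2) and the standard library are available. Lean on these libraries where they do the work, as an engineer would, in place of code of your own. Each camera call takes 0.05 s, during which the arm holds its last target.

## Working session

There is one attempt and no reset: what is moved stays moved. The work goes in short steps, Python scripts to look and compute and a tool call to move; the robot and the scene stay as the last step left them, time stands still between calls to the robot, and variables do not carry over. Pictures are saved under pics/ and viewed, and the job is handed in when it is done.

Besides the shell and the picture viewer there is one more tool, called as a command line: name --argument value ..., lists and objects as JSON in quotes. servo_tool: Moves the arm, as the interface text tells. Its arguments: {"type":"object","properties":{"moves":{"type":"array","items":{"type":"array","items":{"type":"array","items":{"type":"number"}}}},"claw":{"type":"number"},"squeeze":{"type":"number"}},"required":["moves"]}

```bash
mkdir -p pics
cat > h.py <<'E'
import numpy as np, cv2
from cell import ctrl
from scipy.spatial.transform import Rotation as Rn
def cap(n,f=None):
    c=ctrl.capture(n)
    if f: cv2.imwrite('pics/'+f,c['color'][:,:,::-1])
    return c
def K(c): return np.array([[c['fx'],0,c['cx']],[0,c['fy'],c['cy']],[0,0,1.]])
def att(c):
    a=np.array(c['attitude'],float)
    if a.shape==(3,3): return a
    return Rn.from_euler('xyz',a).as_matrix()
def ray(c,px):
    px=np.array(px,float).reshape(-1,1,2)
    u=cv2.undistortPoints(px,K(c),np.array(c['dist_coeffs'],float)).reshape(-1,2)
    d=np.c_[u,np.ones(len(u))]@att(c).T
    return np.array(c['eye'],float),d
def plane(c,px,z):
    e,d=ray(c,px); return e+d*((z-e[2])/d[:,2])[:,None]
def proj(c,P):
    R=att(c); P=np.array(P,float).reshape(-1,3)
    rv=cv2.Rodrigues(R.T)[0]; t=-R.T@np.array(c['eye'],float)
    return cv2.projectPoints(P,rv,t,K(c),np.array(c['dist_coeffs'],float))[0].reshape(-1,2)
E
python3 - <<'E'
from h import *
for n in ['scene','top','wrist']:
    c=cap(n,n+'0.png'); print(n,c['fx'],c['cx'],c['cy'],c['eye'],c['attitude'],c['dist_coeffs'])
print(ctrl.get_obs(),ctrl.hold_point_z)
E
```

```text
scene 411.3005179630934 256.861723546279 189.35849292621594 [1.28045145 0.08231434 1.1247665 ] [-2.58397856e+00  1.16360332e-03  1.70214101e+00] [-0.01923231  0.          0.          0.          0.        ]
top 404.7300719448257 255.95346715990712 190.63677067627395 [ 0.55825776 -0.01819415  1.27616728] [-3.09489134  0.03010978 -1.59625078] [-0.10921912  0.          0.          0.          0.        ]
wrist 296.25034357254253 251.4628589706678 192.30050684029032 [0.17423871 0.55308243 0.3837254 ] [2.8792763  0.00303983 1.13310077] [-0.0154054  0.         0.         0.         0.       ]
{'t': 0.15, 'q': array([ 1.01199512e+00,  2.76447758e-01,  1.50577207e+00, -3.73318225e-05,
        1.36069019e+00, -1.21007803e-01]), 'qvel': array([-2.18251938e-04, -7.00670083e-04, -3.30657493e-03,  1.52553875e-04,
       -7.26485895e-04, -1.84294081e-05]), 'joint_efforts': array([ 1.70627467e-03, -4.04924226e+01, -2.37432718e+01,  7.00713834e-02,
        3.14072531e-02, -6.44333363e-05]), 'eef_pos': array([0.2435557 , 0.52038612, 0.1686326 ]), 'ee_rot': array([-3.14146987e+00,  1.31213292e-03,  1.13301081e+00]), 'contact_force': array([0.40674659, 0.12641275, 0.38876713]), 'wrist_torque': array([-0.01236981, -0.01846508,  0.0076797 ]), 'opening': 0.09391189514545242} 0.0188
```

View pics/top0.png

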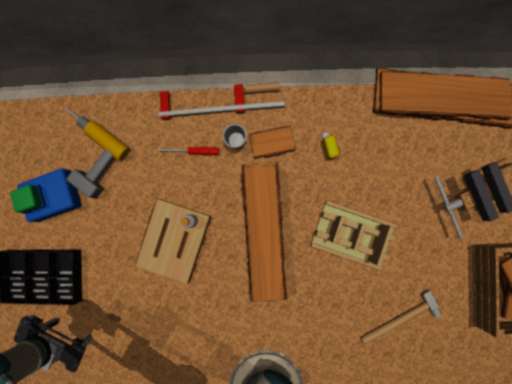

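View pics/scene0.png

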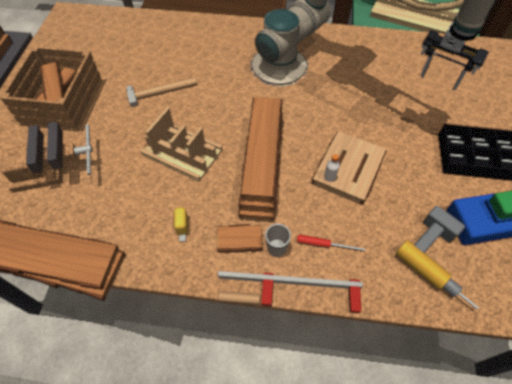

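View pics/wrist0.png

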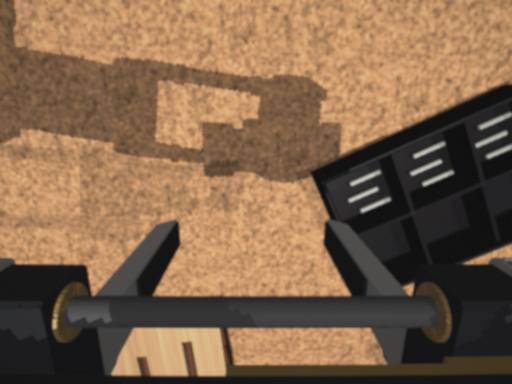

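The top view shows the slab at about (173,240), the stack at (264,232) and the rack at (353,236). The gripper is at lower left. I'll zoom in on the rack and slab.

Run:
```python
import cv2
a=cv2.imread('pics/top0.png'); b=cv2.imread('pics/scene0.png')
f=lambda i,x0,y0,x1,y1,s:cv2.resize(i[y0:y1,x0:x1],None,fx=s,fy=s,interpolation=cv2.INTER_CUBIC)
cv2.imwrite('pics/z1.png',f(a,300,195,400,275,8))
cv2.imwrite('pics/z2.png',f(a,130,190,220,290,6))
cv2.imwrite('pics/z3.png',f(b,130,100,230,180,8))
```

```text
(no output)
```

View pics/z1.png

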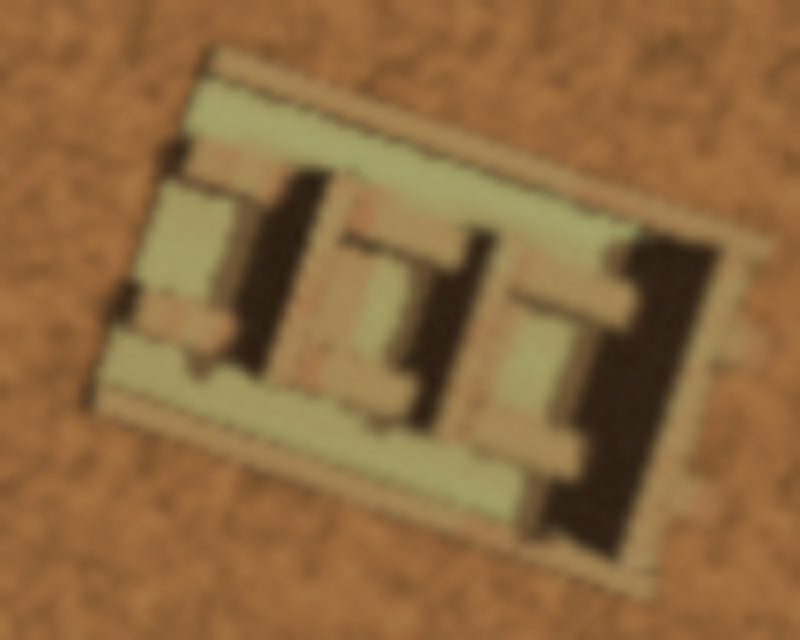

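View pics/z2.png

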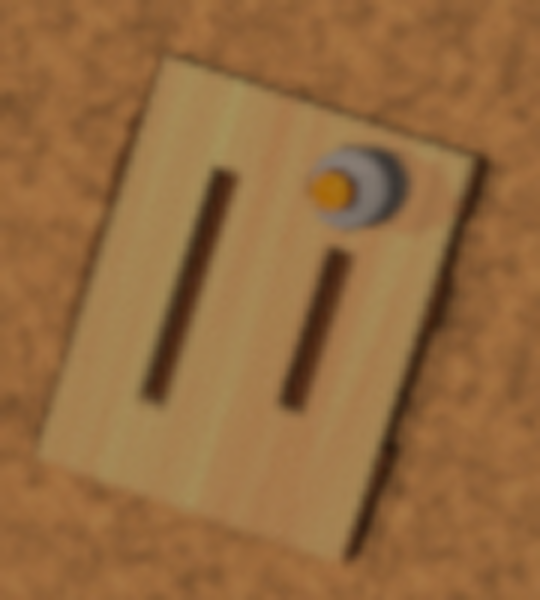

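View pics/z3.png

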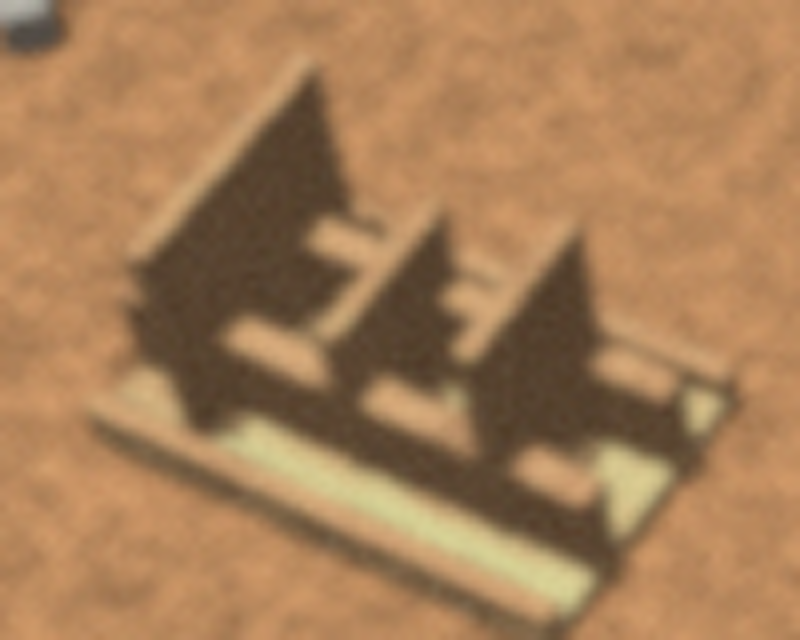

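The widest panel is in the right-hand slot of the top view (rightmost strip, near px (386,246)). The slab's left groove is the long one. Next I'll measure both.

```bash
cat > m.py <<'E'
from h import *
T=ctrl.capture('top'); S=ctrl.capture('scene')
def tp(pts,z,x0,y0,s): return plane(T,[(x0+(x+.5)/s-.5,y0+(y+.5)/s-.5) for x,y in pts],z)
def seg(n,P): 
    d=P[0]-P[1]; print(n,P.round(4).tolist(),'len',np.linalg.norm(d).round(4),'yaw',np.degrees(np.arctan2(d[1],d[0])).round(2),'mid',((P[0]+P[1])/2).round(4))
seg('panel top',tp([(737,243),(637,578)],.132,300,195,8))
P=plane(S,[(130+305/8,100+65/8),(130+138/8,100+255/8)],.132); seg('panel scene',P[::-1])
seg('slot L rack rail', tp([(213,50),(97,408)],.026,300,195,8))
seg('mid', tp([(345,180),(285,380)],.102,300,195,8))
seg('mid120', tp([(345,180),(285,380)],.132,300,195,8))
seg('3rd90', tp([(507,237),(455,435)],.102,300,195,8))
seg('3rd120', tp([(507,237),(455,435)],.132,300,195,8))
seg('groove rough',tp([(225,170),(151,402)],.034,130,190,6))
# groove mask
g=T['color'].astype(float); v=g.sum(2)
for nm,(x0,y0,x1,y1) in dict(long=(150,212,172,262),short=(174,226,192,262)).items():
    m=np.zeros(v.shape,np.uint8); m[y0:y1,x0:x1]=(v[y0:y1,x0:x1]<230)*1
    n,l,st,ce=cv2.connectedComponentsWithStats(m); k=1+np.argmax(st[1:,4]); 
    p=np.argwhere(l==k)[:,::-1].astype(np.float32); print(nm,st[k],ce[k]); r=cv2.minAreaRect(p);print(r)
    w=plane(T,p,.034); c=w.mean(0); u,s,vt=np.linalg.svd(w[:,:2]-c[:2]); d=vt[0]*np.sign(vt[0,0]); a=(w[:,:2]-c[:2])@d
    print('c',c,'ext',a.min(),a.max(),'yaw',np.degrees(np.arctan2(d[1],d[0])))
C=tp([(165,55),(475,158),(350,560),(40,455)],.034,130,190,6)
print(C.round(4)); 
for i in range(4): seg('e%d'%i,C[[i,(i+1)%4]])
print('ctr',C.mean(0))
st=plane(T,[(243,163),(277,162),(285,299),(252,300)],.126); print('stack',st.round(3).tolist())
E
python3 m.py
```

```text
panel top [[0.5052, -0.3667, 0.132], [0.3882, -0.3273, 0.132]] len 0.1234 yaw -18.61 mid [ 0.4467 -0.347   0.132 ]
panel scene [[0.5016, -0.3671, 0.132], [0.3958, -0.3267, 0.132]] len 0.1133 yaw -20.86 mid [ 0.4487 -0.3469  0.132 ]
slot L rack rail [[0.5804, -0.1979, 0.026], [0.4441, -0.1491, 0.026]] len 0.1448 yaw -19.69 mid [ 0.5122 -0.1735  0.026 ]
mid [[0.5308, -0.2333, 0.102], [0.4592, -0.2094, 0.102]] len 0.0754 yaw -18.52 mid [ 0.495  -0.2213  0.102 ]
mid120 [[0.5315, -0.2278, 0.132], [0.4617, -0.2045, 0.132]] len 0.0735 yaw -18.52 mid [ 0.4966 -0.2162  0.132 ]
3rd90 [[0.5085, -0.2916, 0.102], [0.4376, -0.2705, 0.102]] len 0.074 yaw -16.6 mid [ 0.473 -0.281  0.102]
3rd120 [[0.5097, -0.2846, 0.132], [0.4406, -0.264, 0.132]] len 0.0721 yaw -16.6 mid [ 0.4752 -0.2743  0.132 ]
groove rough [[0.54, 0.2957, 0.034], [0.4208, 0.3372, 0.034]] len 0.1262 yaw -19.21 mid [0.4804 0.3164 0.034 ]
long [154 218  15  39 148] [160.95945946 237.12837838]
((160.95404052734375, 237.1444854736328), (3.6384434700012207, 39.546417236328125), 17.650123596191406)
c [0.48081356 0.31619681 0.034     ] ex
[... 277 characters left out ...]
8105635394 0.042228923190388054 yaw -19.598475995322442
[[0.6003 0.3263 0.034 ]
 [0.5432 0.1652 0.034 ]
 [0.3381 0.2348 0.034 ]
 [0.394  0.3969 0.034 ]]
e0 [[0.6003, 0.3263, 0.034], [0.5432, 0.1652, 0.034]] len 0.1709 yaw 70.51 mid [0.5717 0.2458 0.034 ]
e1 [[0.5432, 0.1652, 0.034], [0.3381, 0.2348, 0.034]] len 0.2166 yaw -18.75 mid [0.4407 0.2    0.034 ]
e2 [[0.3381, 0.2348, 0.034], [0.394, 0.3969, 0.034]] len 0.1714 yaw -109.04 mid [0.366  0.3158 0.034 ]
e3 [[0.394, 0.3969, 0.034], [0.6003, 0.3263, 0.034]] len 0.218 yaw 161.13 mid [0.4971 0.3616 0.034 ]
ctr [0.46889097 0.28080578 0.034     ]
stack [[0.693, 0.05, 0.126], [0.693, -0.047, 0.126], [0.304, -0.059, 0.126], [0.303, 0.034, 0.126]]
```

servo_tool --moves '[[[0, 0, -0.035, 0, 0, -0.049], [0, 0, -0.035, 0, 0, -0.048], [-0.01, 0.006, -0.03, 0, 0, 0], [-0.025, 0.016, 0, 0, 0, 0], [-0.025, 0.016, 0, 0, 0, 0]]]'

```text
t: 0.67
eef_pos: [0.2603, 0.4524, 0.2712]
ee_rot: [3.14, -0.004, 1.232]
contact_force: [0.2, -0.2, -0.0]
opening: 0.0941
```

servo_tool --moves '[[[-0.025, 0.016, 0, 0, 0, 0], [-0.025, 0.016, 0, 0, 0, 0], [-0.025, 0.016, 0, 0, 0, 0], [-0.025, 0.016, 0, 0, 0, 0], [-0.025, 0.016, 0, 0, 0, 0]]]'

```text
t: 1.08
eef_pos: [0.2931, 0.3055, 0.2692]
ee_rot: [3.141, -0.0, 1.23]
contact_force: [-0.1, -0.2, -0.0]
opening: 0.094
```

servo_tool --moves '[[[-0.025, 0.016, 0, 0, 0, 0], [-0.025, 0.016, 0, 0, 0, 0], [-0.025, 0.016, 0, 0, 0, 0], [-0.025, 0.016, 0, 0, 0, 0], [-0.025, 0.016, 0, 0, 0, 0]]]'

```text
t: 1.5
eef_pos: [0.3266, 0.1611, 0.2693]
ee_rot: [3.141, -0.0, 1.23]
contact_force: [0.3, -0.6, -0.7]
opening: 0.0943
```

servo_tool --moves '[[[-0.025, 0.016, 0, 0, 0, 0], [-0.025, 0.016, 0, 0, 0, 0], [-0.025, 0.016, 0, 0, 0, 0], [-0.025, 0.016, 0, 0, 0, 0], [-0.025, 0.016, 0, 0, 0, 0]]]'

```text
t: 1.92
eef_pos: [0.3603, 0.0165, 0.2694]
ee_rot: [3.141, -0.0, 1.23]
contact_force: [-0.4, 1.1, 0.6]
opening: 0.0938
```

servo_tool --moves '[[[-0.025, 0.016, 0, 0, 0, 0], [-0.025, 0.016, 0, 0, 0, 0], [-0.025, 0.016, 0, 0, 0, 0], [-0.025, 0.016, 0, 0, 0, 0], [-0.025, 0.016, 0, 0, 0, 0]]]'

```text
t: 2.33
eef_pos: [0.394, -0.1282, 0.2693]
ee_rot: [3.141, -0.0, 1.23]
contact_force: [0.7, 0.2, -0.3]
opening: 0.0939
```

servo_tool --moves '[[[-0.025, 0.016, 0, 0, 0, 0], [-0.025, 0.016, 0, 0, 0, 0], [-0.025, 0.016, 0, 0, 0, 0], [-0.025, 0.016, 0, 0, 0, 0], [0, 0, 0, 0, 0, 0]]]'

```text
t: 2.75
eef_pos: [0.422, -0.2475, 0.2683]
ee_rot: [3.141, 0.002, 1.226]
contact_force: [0.1, 0.0, 0.0]
opening: 0.0942
```

Run:
```python
from h import *
o=ctrl.get_obs(); print(o['eef_pos'],o['ee_rot'],o['q'])
c=cap('wrist','w1.png')
print(c['eye'],c['attitude'])
for P in ([0.5052,-0.3667,.132],[0.3882,-0.3273,.132],[.4475,-.347,.132]): print(proj(c,P))
```

```text
[ 0.42197783 -0.24745655  0.26825023] [3.14101340e+00 2.45559009e-03 1.22619306e+00] [-0.67083923  0.10170105  1.48826888 -0.00214088  1.5502871  -1.89699053]
[ 0.34994149 -0.22092017  0.48341235] [2.87862788 0.00385273 1.22630868]
[[188.26476885 265.94730084]]
[[180.55363271 174.15460972]]
[[184.79902929 222.60386243]]
```

View pics/w1.png

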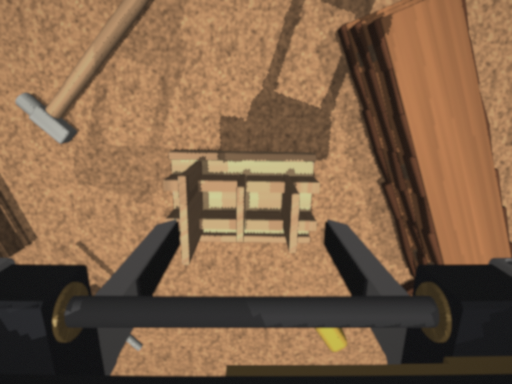

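The wrist view shows all three panels. The wide one is the left strip, from about (183,175) to (186,262). I'll zoom in to measure it.

Run:
```python
import cv2
a=cv2.imread('pics/w1.png')
cv2.imwrite('pics/z4.png',cv2.resize(a[140:270,155:330],None,fx=4.5,fy=4.5,interpolation=cv2.INTER_CUBIC))
```

```text
(no output)
```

View pics/z4.png

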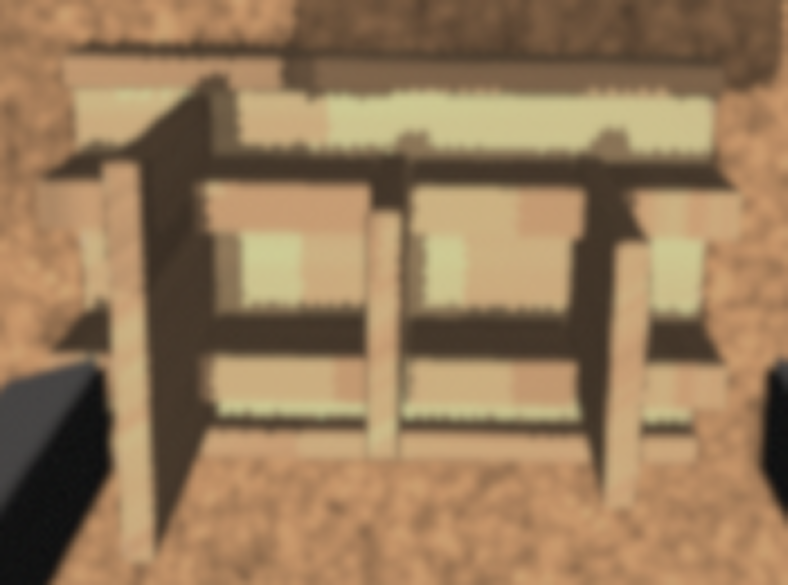

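Run:
```python
from h import *
import math
c=ctrl.capture('wrist')
f=lambda p:[(155+(x+.5)/4.5-.5,140+(y+.5)/4.5-.5) for x,y in p]
for nm,p in dict(wide=[(139,560),(122,163)],narrow=[(618,505),(632,243)]).items():
    W=plane(c,f(p),.132); d=W[0]-W[1]; print(nm,W.round(4).tolist(),np.linalg.norm(d),np.degrees(np.arctan2(d[1],d[0])),W.mean(0))
o=ctrl.get_obs(); y=o['ee_rot'][2]; 
for t in (W.mean(0),): pass
W=plane(c,f([(139,560),(122,163)]),.132).mean(0)
D=W-o['eef_pos']; print('tool d',D@[math.cos(y),math.sin(y),0],D@[math.sin(y),-math.cos(y),0],np.degrees(y))
```

```text
wide [[0.5004, -0.3655, 0.132], [0.3897, -0.3234, 0.132]] 0.11846647377418099 -20.81436539674062 [ 0.44505508 -0.34448988  0.132     ]
narrow [[0.5307, -0.2283, 0.132], [0.4572, -0.2009, 0.132]] 0.07841160995214397 -20.451134027232435 [ 0.49397309 -0.21457275  0.132     ]
tool d -0.08758826123567551 0.057063677636079974 70.3694706836889
```

servo_tool --moves '[[[-0.021, 0.014, 0, 0, 0, 0.009], [-0.021, 0.014, 0, 0, 0, 0], [-0.021, 0.014, 0, 0, 0, 0], [-0.021, 0.014, 0.01, 0, 0, 0], [0, 0, 0.03, 0, 0, 0]]]' --claw 0.5 --squeeze 25

```text
t: 3.27
eef_pos: [0.4482, -0.3455, 0.2324]
ee_rot: [3.132, 0.006, 1.22]
contact_force: [0.2, -1.1, -0.1]
opening: 0.0641
```

servo_tool --moves '[[[0, 0, 0.03, 0, 0, 0], [0, 0, 0.025, 0, 0, 0], [0, 0, 0.015, 0, 0, 0], [0, 0, 0, 0, 0, 0], [0, 0, 0, 0, 0, 0]]]'

```text
t: 3.68
eef_pos: [0.4447, -0.3388, 0.1592]
ee_rot: [-3.14, -0.001, 1.222]
contact_force: [-0.3, 0.5, 1.2]
opening: 0.0468
```

Run:
```python
from h import *
o=ctrl.get_obs(); print(o['eef_pos'],o['ee_rot'],o['opening'])
c=cap('wrist','w2.png'); cap('top','t2.png');s=cap('scene','s2.png')
a=cv2.imread('pics/s2.png');cv2.imwrite('pics/z5.png',cv2.resize(a[70:190,110:250],None,fx=5,fy=5,interpolation=cv2.INTER_CUBIC))
```

```text
[ 0.4447332  -0.33884315  0.15919786] [-3.14034265e+00 -1.00212390e-03  1.22210259e+00] 0.04676282629677872
```

View pics/w2.png

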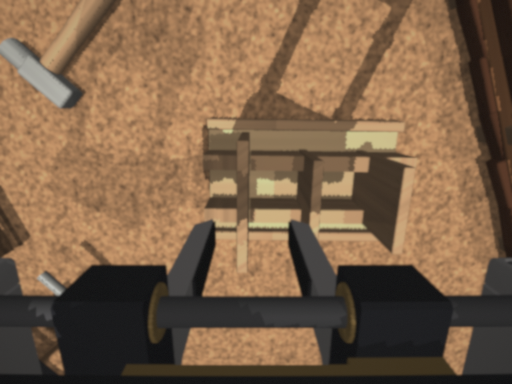

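View pics/z5.png

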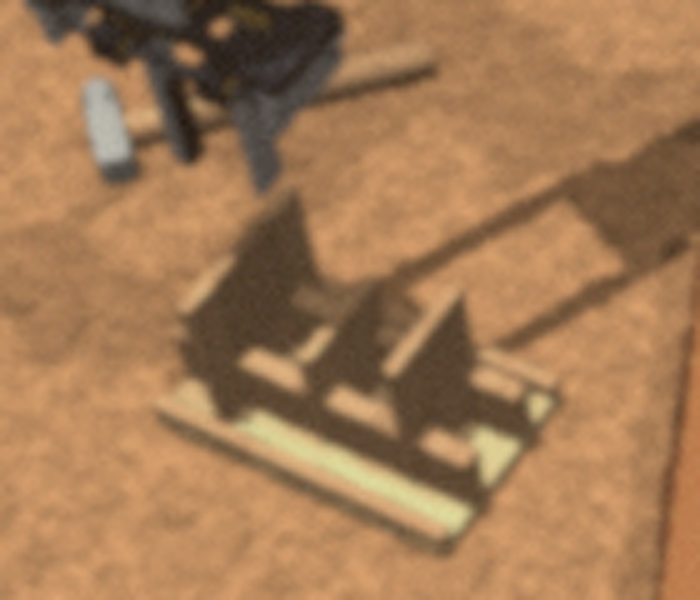

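In the wrist view the wide panel's top strip runs from (244,135) to (241,270), between fingers at x≈205 and x≈297. That puts it slightly left of centre, so I'll refine the measurement.

Run:
```python
from h import *
import math
c=ctrl.capture('wrist'); g=c['color'].astype(int)
a=c['color'][120:280,190:310,::-1]; cv2.imwrite('pics/z6.png',cv2.resize(a,None,fx=4,fy=4,interpolation=cv2.INTER_CUBIC))
o=ctrl.get_obs(); y=o['ee_rot'][2]
for p in ([(241,270),(244,135)],):
    W=plane(c,p,.132); d=W[0]-W[1]; print(W.round(4).tolist(),np.linalg.norm(d),np.degrees(np.arctan2(d[1],d[0])),W.mean(0))
    D=W.mean(0)-o['eef_pos']; print('tool d',D@[math.cos(y),math.sin(y),0],D@[math.sin(y),-math.cos(y),0],np.degrees(y))
print(proj(c,o['eef_pos']),o['eef_pos'])
```

```text
[[0.5019, -0.3715, 0.132], [0.3882, -0.3264, 0.132]] 0.12238066836678414 -21.672404296382844 [ 0.44507537 -0.34894954  0.132     ]
tool d -0.007992179804134737 0.0020367363797157844 69.98629330653112
[[251.55745569 215.9381173 ]] [ 0.44589691 -0.34074294  0.16106571]
```

View pics/z6.png

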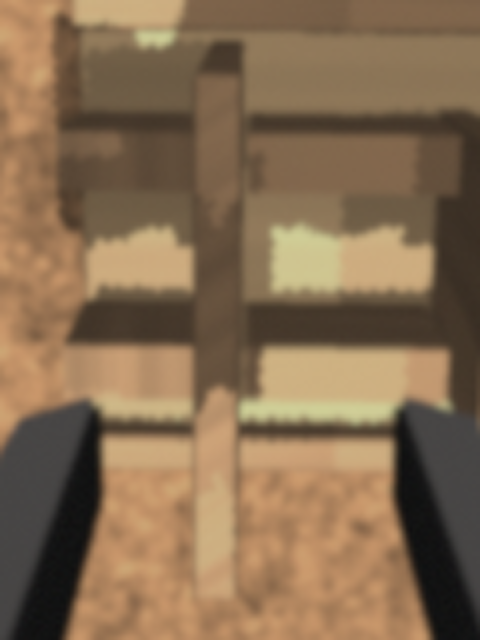

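servo_tool --moves '[[[-0.0065, 0.001, 0, 0, 0, 0], [0, 0, 0.02, 0, 0, 0], [0, 0, 0.025, 0, 0, 0], [0, 0, 0.022, 0, 0, 0], [0, 0, 0, 0, 0, 0]]]'

```text
t: 4.3
eef_pos: [0.4414, -0.3451, 0.0889]
ee_rot: [-3.135, -0.003, 1.221]
contact_force: [-0.2, -0.3, -1.0]
opening: 0.0472
```

Run:
```python
from h import *
o=ctrl.get_obs(); print(o['eef_pos'],o['ee_rot'],o['opening'],o['contact_force'])
c=cap('wrist')
a=c['color'][120:300,180:320,::-1]; cv2.imwrite('pics/z7.png',cv2.resize(a,None,fx=3.3,fy=3.3,interpolation=cv2.INTER_CUBIC))
print(proj(c,o['eef_pos']))
```

```text
[ 0.44137434 -0.34510861  0.08887802] [-3.13512958e+00 -2.96839814e-03  1.22069836e+00] 0.047237378871840895 [-0.19824144 -0.2736208  -0.98904473]
[[251.76195697 215.96994294]]
```

View pics/z7.png

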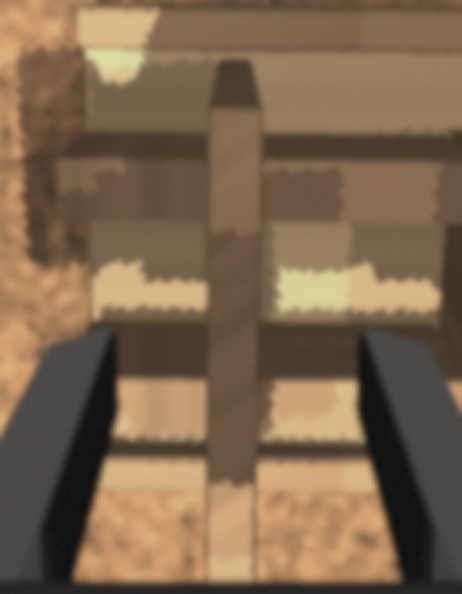

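servo_tool --moves '[[[-0.001, 0, 0, 0, 0, 0], [0, 0, 0, 0, 0, 0], [0, 0, 0, 0, 0, 0], [0, 0, 0, 0, 0, 0], [0, 0, 0, 0, 0, 0]]]' --claw 1 --squeeze 25

```text
t: 4.77
eef_pos: [0.4438, -0.3482, 0.0932]
ee_rot: [3.14, 0.001, 1.221]
contact_force: [0.1, -0.6, -0.3]
opening: 0.0174
```

servo_tool --moves '[[[0, 0, 0, 0, 0, 0], [0, 0, 0, 0, 0, 0], [0, 0, 0, 0, 0, 0], [0, 0, 0, 0, 0, 0]]]'

```text
t: 5.1
eef_pos: [0.4436, -0.348, 0.0928]
ee_rot: [3.141, 0.0, 1.221]
contact_force: [-0.2, 0.6, 3.7]
opening: 0.0092
```

Run:
```python
from h import *
o=ctrl.get_obs(); print(o['eef_pos'],o['ee_rot'],o['opening'],o['contact_force'],o['wrist_torque'])
c=cap('wrist','w3.png')
```

```text
[ 0.44358308 -0.34797479  0.09278434] [3.14075139e+00 3.45844922e-04 1.22104005e+00] 0.009164571131753748 [-0.20051973  0.64554615  3.65768542] [ 0.13137544  0.0593874  -0.00677406]
```

View pics/w3.png

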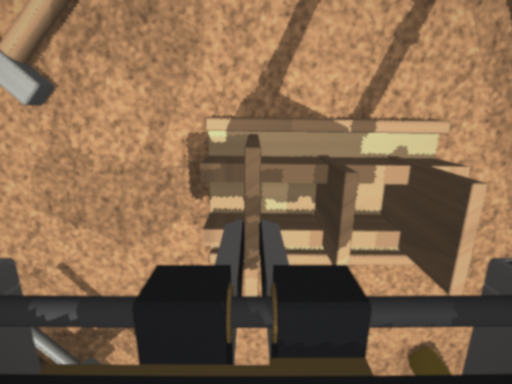

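The panel is gripped with an opening of about 9 mm. It runs centred between the fingers at x≈252. Now I'll lift gently.

servo_tool --moves '[[[0, 0, -0.005, 0, 0, 0], [0, 0, -0.01, 0, 0, 0], [0, 0, -0.01, 0, 0, 0], [0, 0, -0.01, 0, 0, 0], [0, 0, 0, 0, 0, 0]]]'

```text
t: 5.57
eef_pos: [0.4447, -0.3491, 0.13]
ee_rot: [3.137, 0.002, 1.221]
contact_force: [-0.2, -1.1, -1.3]
opening: 0.0092
```

Run:
```python
from h import *
o=ctrl.get_obs(); print(o['eef_pos'],o['ee_rot'],o['opening'],o['contact_force'],o['wrist_torque'])
c=cap('wrist')
a=c['color'][100:300,150:350,::-1]; cv2.imwrite('pics/z8.png',cv2.resize(a,None,fx=2.5,fy=2.5,interpolation=cv2.INTER_CUBIC))
```

```text
[ 0.44473172 -0.34906243  0.13004469] [3.13708453e+00 2.00347129e-03 1.22108273e+00] 0.009201601569546542 [-0.15794736 -1.05581892 -1.28062824] [-0.03341462 -0.0497322  -0.03849328]
```

View pics/z8.png

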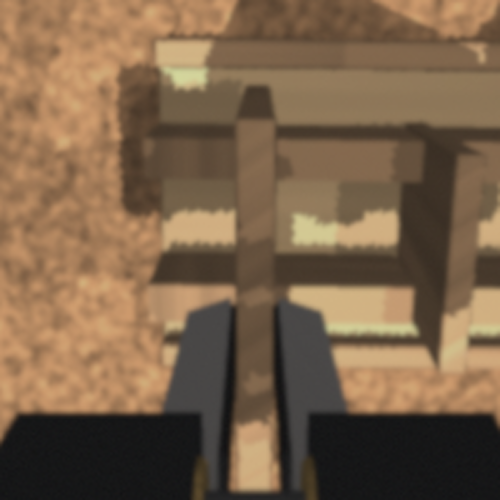

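servo_tool --moves '[[[0, 0, -0.015, 0, 0, 0], [0, 0, -0.025, 0, 0, 0], [0, 0, -0.03, 0, 0, 0], [0, 0, -0.03, 0, 0, 0], [0, 0, -0.025, 0, 0, 0]]]'

```text
t: 6.03
eef_pos: [0.4433, -0.3477, 0.254]
ee_rot: [3.141, 0.0, 1.221]
contact_force: [-0.2, -0.4, -0.5]
opening: 0.0091
```

servo_tool --moves '[[[0.005, -0.0015, 0, 0, 0, 0], [0.012, -0.0035, 0, 0, 0, 0], [0.02, -0.006, 0, 0, 0, 0], [0.025, -0.0075, 0, 0, 0, 0], [0.025, -0.0075, 0, 0, 0, 0]]]'

```text
t: 6.45
eef_pos: [0.4472, -0.2544, 0.2494]
ee_rot: [-3.137, -0.002, 1.22]
contact_force: [-0.1, -1.0, -0.8]
opening: 0.0096
```

Run:
```python
from h import *
o=ctrl.get_obs(); print(o['eef_pos'],o['ee_rot'],o['opening'],o['contact_force'],o['wrist_torque'])
c=cap('scene'); a=c['color'][40:240,100:400,::-1]; cv2.imwrite('pics/z9.png',cv2.resize(a,None,fx=2.6,fy=2.6,interpolation=cv2.INTER_CUBIC))
```

```text
[ 0.44722634 -0.25437369  0.24939957] [-3.13653072e+00 -2.30731235e-03  1.22019285e+00] 0.009644928763638896 [-0.09088883 -0.99845214 -0.80379907] [ 0.00017975  0.00441363 -0.04129015]
```

View pics/z9.png

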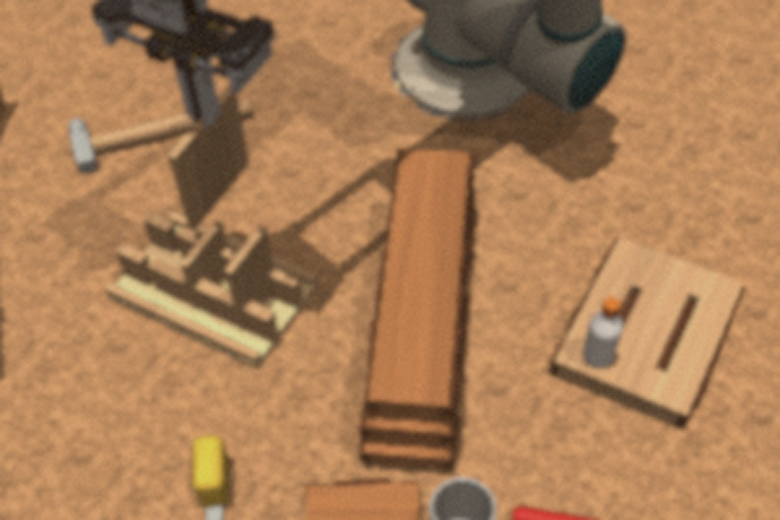

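The panel is clear above the rack and held upright. Crossing the stack next.

servo_tool --moves '[[[0.025, -0.0076, -0.005, 0, 0, 0], [0.025, -0.0076, -0.005, 0, 0, 0], [0.025, -0.0076, -0.005, 0, 0, 0], [0.025, -0.0076, 0, 0, 0, 0], [0.025, -0.0076, 0, 0, 0, 0]]]'

```text
t: 6.92
eef_pos: [0.4543, -0.1241, 0.2652]
ee_rot: [-3.138, -0.001, 1.221]
contact_force: [0.5, -0.1, -1.3]
opening: 0.0095
```

servo_tool --moves '[[[0.025, -0.0076, 0, 0, 0, 0], [0.025, -0.0076, 0, 0, 0, 0], [0.025, -0.0076, 0, 0, 0, 0], [0.025, -0.0076, 0, 0, 0, 0], [0.025, -0.0076, 0, 0, 0, 0]]]'

```text
t: 7.33
eef_pos: [0.4609, 0.006, 0.2649]
ee_rot: [-3.137, 0.0, 1.221]
contact_force: [0.1, 0.6, -1.6]
opening: 0.0093
```

servo_tool --moves '[[[0.025, -0.0076, 0, 0, 0, 0], [0.025, -0.0076, 0, 0, 0, 0], [0.025, -0.0076, 0, 0, 0, 0], [0.025, -0.0076, 0, 0, 0, 0], [0.025, -0.0076, 0, 0, 0, 0]]]'

```text
t: 7.75
eef_pos: [0.4678, 0.136, 0.2649]
ee_rot: [-3.137, 0.002, 1.222]
contact_force: [0.7, -0.2, -0.0]
opening: 0.0089
```

servo_tool --moves '[[[0.025, -0.0076, 0, 0, 0, 0], [0.025, -0.0076, 0, 0, 0, 0], [0.02, -0.006, 0, 0, 0, 0], [0.015, -0.0046, 0, 0, 0, 0], [0.01, -0.003, 0, 0, 0, 0]]]'

```text
t: 8.17
eef_pos: [0.4735, 0.2351, 0.2647]
ee_rot: [-3.137, 0.002, 1.223]
contact_force: [0.0, 0.7, -0.8]
opening: 0.0092
```

servo_tool --moves '[[[0.007, -0.002, 0, 0, 0, 0], [0, 0, 0, 0, 0, 0], [0, 0, 0, 0, 0, 0], [0, 0, 0, 0, 0, 0]]]'

```text
t: 8.5
eef_pos: [0.4759, 0.2398, 0.267]
ee_rot: [-3.141, 0.001, 1.22]
contact_force: [0.1, -0.4, -1.2]
opening: 0.0097
```

Run:
```python
from h import *
o=ctrl.get_obs(); print(o['eef_pos'],o['ee_rot'],o['opening'],o['contact_force'],o['wrist_torque'])
c=cap('wrist','w4.png'); c=cap('top','t4.png');c=cap('scene','s4.png')
a=cv2.imread('pics/s4.png');cv2.imwrite('pics/z10.png',cv2.resize(a[20:240,250:450],None,fx=2.6,fy=2.6,interpolation=cv2.INTER_CUBIC))
```

```text
[0.47590803 0.23977806 0.26699751] [-3.14132061e+00  9.03150937e-04  1.22032633e+00] 0.009686663556754467 [ 0.07696238 -0.37571937 -1.24547296] [ 0.02605691  0.00715343 -0.02201448]
```

View pics/w4.png

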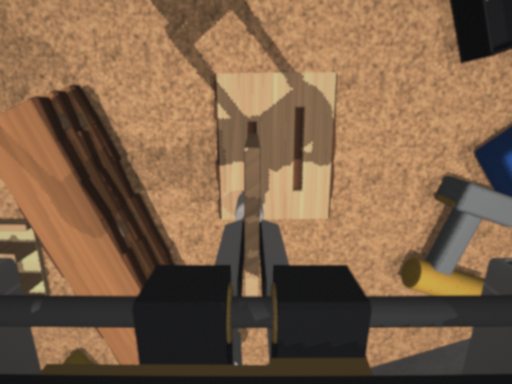

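View pics/t4.png

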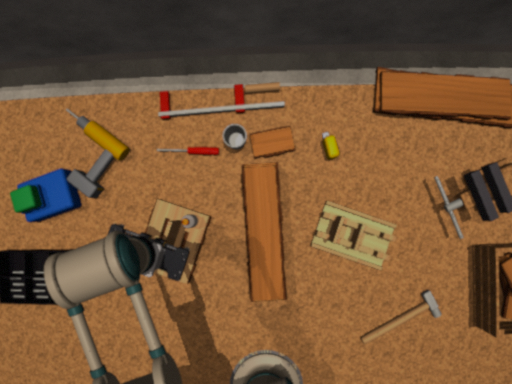

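View pics/z10.png

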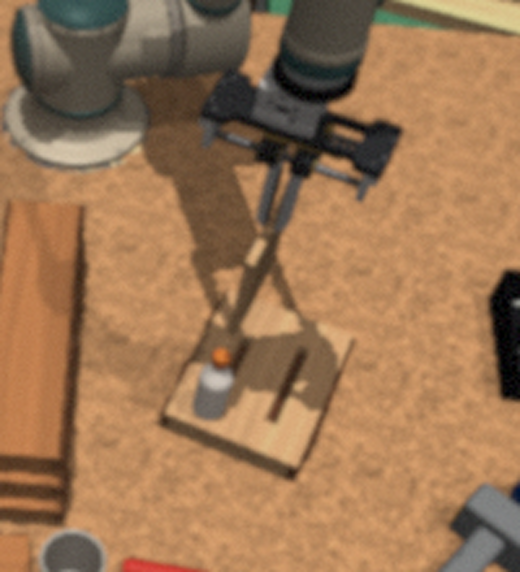

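The wrist view shows the long groove from (300,108) to (297,190), and the panel's near end at about (253,122–147). I'll measure both.

```bash
cat > g.py <<'E'
from h import *
import math,sys
c=ctrl.capture('wrist'); o=ctrl.get_obs(); y=o['ee_rot'][2]
g=c['color'].astype(int); v=g.sum(2)
x0,y0,x1,y1=map(int,sys.argv[1:5]); th=int(sys.argv[5])
m=np.zeros(v.shape,np.uint8); m[y0:y1,x0:x1]=v[y0:y1,x0:x1]<th
n,l,st,ce=cv2.connectedComponentsWithStats(m); k=1+np.argmax(st[1:,4]); print(st[k],ce[k])
p=np.argwhere(l==k)[:,::-1].astype(float)
# subpixel centreline per row
w=plane(c,p,.034)[:,:2]; r=cv2.minAreaRect((w*1e4).astype(np.float32)); print('rect',np.array(r[0])/1e4,np.array(r[1])/1e4,r[2])
mu=w.mean(0); d=np.linalg.svd(w-mu)[2][0]; d*=np.sign(d[0]); a=(w-mu)@d
print('groove mean',mu,'yaw',np.degrees(np.arctan2(d[1],d[0])),'ext',a.min(),a.max())
mid=mu+d*(a.min()+a.max())/2; print('mid',mid)
D=mid-o['eef_pos'][:2]
print('tcp',o['eef_pos'],np.degrees(y),'tool d',D@[math.cos(y),math.sin(y)],D@[math.sin(y),-math.cos(y)])
s=4; a=c['color'][90:290,190:330,::-1]; cv2.imwrite('pics/'+sys.argv[6],cv2.resize(a,None,fx=3,fy=3,interpolation=cv2.INTER_CUBIC))
E
python3 g.py 285 95 315 205 170 z11.png
```

```text
[295 108   8  52 363] [298.38842975 133.1322314 ]
rect [0.45686875 0.32097517] [0.01040416 0.07508762] 72.02745819091797
groove mean [0.45582186 0.32114475] yaw -19.54551496299731 ext -0.0363837171362372 0.03850657496177285
mid [0.45682213 0.32078965]
tcp [0.47623559 0.23992743 0.26746423] 69.89513384161113 tool d 0.069261711639184 -0.046026039636625285
```

View pics/z11.png

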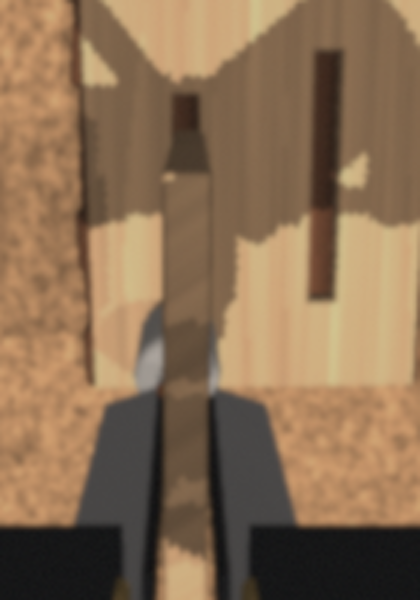

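```bash
cat > g2.py <<'E'
from h import *
import math
c=ctrl.capture('wrist'); o=ctrl.get_obs(); y=o['ee_rot'][2]; t=o['eef_pos']
X=np.array([math.cos(y),math.sin(y)]);Y=np.array([math.sin(y),-math.cos(y)])
f=lambda p:[(190+(x+.5)/3-.5,90+(y+.5)/3-.5) for x,y in p]
W=plane(c,f([(321,300),(328,50)]),.034)[:,:2]; d=W[0]-W[1]
print('groove',W.round(4).tolist(),np.linalg.norm(d),'yaw',np.degrees(np.arctan2(d[1],d[0])),W.mean(0))
D=W.mean(0)-t[:2]; print('tool d',D@X,D@Y,'toolyaw',np.degrees(y))
for z,p in ((t[2]+.039,(187.5,172)),(t[2]-.081,(187.5,132))):
    P=plane(c,f([p]),z)[0,:2]-t[:2]; print('panel near end rel tcp tool xy',P@X,P@Y)
E
python3 g2.py
```

```text
groove [[0.5376, 0.2923], [0.4193, 0.334]] 0.12541223819805677 yaw -19.4224769373383 [0.47846312 0.31311028]
tool d 0.06936862541280366 -0.023042260616654726 toolyaw 69.90288799728991
panel near end rel tcp tool xy 0.00015221973025276235 -0.057070254477777686
panel near end rel tcp tool xy 0.0002731168923434756 -0.0567616574031237
```

servo_tool --moves '[[[0.0175, -0.0065, 0, 0, 0, -0.012], [0.0175, -0.0065, 0, 0, 0, 0], [0.0175, -0.0065, 0, 0, 0, 0], [0.0175, -0.0065, 0, 0, 0, 0], [0, 0, 0.01, 0, 0, 0]]]'

```text
t: 9.17
eef_pos: [0.4763, 0.3187, 0.2587]
ee_rot: [3.14, -0.005, 1.235]
contact_force: [0.7, -0.3, 0.5]
opening: 0.0092
```

servo_tool --moves '[[[0, 0, 0.025, 0, 0, 0], [0, 0, 0.02, 0, 0, 0], [0, 0, 0.015, 0, 0, 0], [0, 0, 0.01, 0, 0, 0], [0, 0, 0, 0, 0, 0]]]'

```text
t: 9.58
eef_pos: [0.4735, 0.3136, 0.1846]
ee_rot: [-3.138, 0.004, 1.232]
contact_force: [0.1, -0.5, -0.7]
opening: 0.0094
```

servo_tool --moves '[[[0, 0, 0, 0, 0, 0], [0, 0, 0, 0, 0, 0], [0, 0, 0, 0, 0, 0]]]'

```text
t: 9.83
eef_pos: [0.4759, 0.3155, 0.1885]
ee_rot: [3.14, -0.002, 1.233]
contact_force: [-0.2, 0.4, -1.0]
opening: 0.0092
```

Run:
```python
from h import *
o=ctrl.get_obs(); print(o['eef_pos'],o['ee_rot'],o['opening'],o['contact_force'],o['wrist_torque'])
c=cap('wrist','w5.png'); a=c['color'][90:290,190:330,::-1]; cv2.imwrite('pics/z12.png',cv2.resize(a,None,fx=3,fy=3,interpolation=cv2.INTER_CUBIC))
c=cap('scene','s5.png')
a=cv2.imread('pics/s5.png');cv2.imwrite('pics/z13.png',cv2.resize(a[90:210,290:410],None,fx=5,fy=5,interpolation=cv2.INTER_CUBIC))
```

```text
[0.47592895 0.31546952 0.18854406] [ 3.13983225e+00 -1.75157109e-03  1.23276384e+00] 0.009164251367284939 [-0.18412199  0.35044142 -1.01348184] [-0.01066367  0.00355137 -0.02394997]
```

View pics/z12.png

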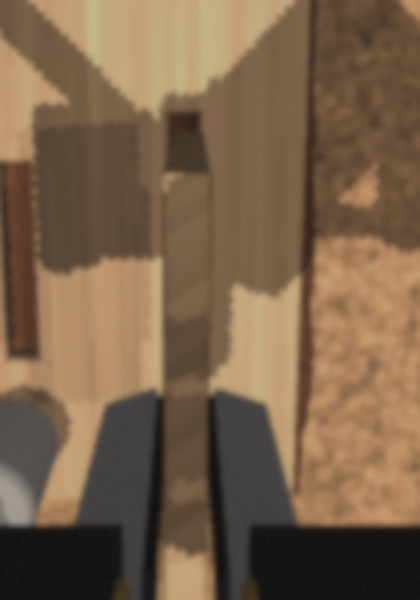

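View pics/z13.png

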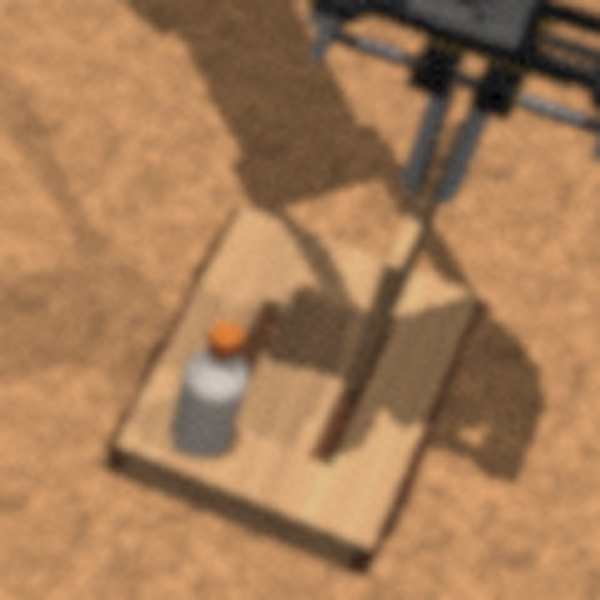

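The near end of the groove shows at about (183,110) in the zoom, and the panel's bottom near edge is at (187,132). I'll compute the leftover offset.

```bash
cat > g3.py <<'E'
from h import *
import math
c=ctrl.capture('wrist'); o=ctrl.get_obs(); y=o['ee_rot'][2]; t=o['eef_pos']
X=np.array([math.cos(y),math.sin(y)]);Y=np.array([math.sin(y),-math.cos(y)])
f=lambda p:[(190+(x+.5)/3-.5,90+(y+.5)/3-.5) for x,y in p]
for nm,z,p in (('groove near',.034,(183.5,109)),('bottom',t[2]-.081,(187.5,132)),('top',t[2]+.039,(187.5,172)),('shortgr near',.034,(18,162)),('shortgr far',.034,(24,356)),('slabR a',.034,(310,0)),('slabR b',.034,(297,490))):
    P=plane(c,f([p]),z)[0,:2]; P2=P-t[:2]; print(nm,P.round(4),'rel',P2@X,P2@Y)
print(t,np.degrees(y))
E
python3 g3.py
python3 - <<'E'
import cv2
a=cv2.imread('pics/w5.png')[105:155,225:275]; cv2.imwrite('pics/z14.png',cv2.resize(a,None,fx=12,fy=12,interpolation=cv2.INTER_CUBIC))
E
```

```text
groove near [0.418  0.3348] rel -0.0008630869458929695 -0.0607507890639547
bottom [0.4224 0.3348] rel 0.0005850964791147993 -0.05655811932311412
top [0.4219 0.3347] rel 0.00028984153333992056 -0.057001426318270966
shortgr near [0.4155 0.2633] rel -0.06917160195356309 -0.03940083284642995
shortgr far [0.4944 0.234 ] rel -0.07065256089090728 0.04475028529764229
slabR a [0.3948 0.3959] rel 0.04906530817089635 -0.10286243486275477
slabR b [0.5953 0.3273] rel 0.05083483087712453 0.10903096946584864
[0.47555897 0.31551093 0.18816522] 70.64552167848349
```

View pics/z14.png

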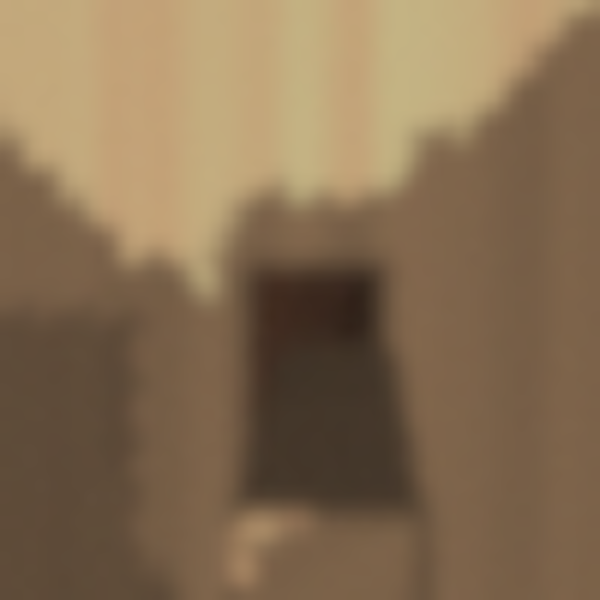

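servo_tool --moves '[[[-0.0005, 0, 0.01, 0, 0, 0], [0, 0, 0.014, 0, 0, 0], [0, 0, 0.012, 0, 0, 0], [0, 0, 0.01, 0, 0, 0], [0, 0, 0.006, 0, 0, 0]]]'

```text
t: 10.4
eef_pos: [0.474, 0.3144, 0.1336]
ee_rot: [-3.14, 0.002, 1.233]
contact_force: [-0.3, -1.0, -1.6]
opening: 0.0095
```

servo_tool --moves '[[[0, 0, 0, 0, 0, 0], [0, 0, 0, 0, 0, 0], [0, 0, 0, 0, 0, 0], [0, 0, 0, 0, 0, 0], [0, 0, 0, 0, 0, 0]]]'

```text
t: 10.82
eef_pos: [0.4754, 0.3151, 0.136]
ee_rot: [3.141, -0.001, 1.233]
contact_force: [0.2, -0.0, -0.2]
opening: 0.0092
```

Run:
```python
from h import *
o=ctrl.get_obs(); print(o['eef_pos'],o['ee_rot'],o['opening'],o['contact_force'],o['wrist_torque'])
c=cap('wrist','w6.png'); 
a=c['color'][95:155,220:280,::-1]; cv2.imwrite('pics/z15.png',cv2.resize(a,None,fx=10,fy=10,interpolation=cv2.INTER_CUBIC))
c=cap('scene','s6.png')
a=cv2.imread('pics/s6.png');cv2.imwrite('pics/z16.png',cv2.resize(a[110:200,320:410],None,fx=6,fy=6,interpolation=cv2.INTER_CUBIC))
```

```text
[0.47535551 0.31510759 0.13597188] [ 3.14059343e+00 -1.09482369e-03  1.23304023e+00] 0.009155998173771373 [ 0.21693301 -0.01827014 -0.21330183] [ 0.03661851 -0.00959279  0.00225162]
```

View pics/z15.png

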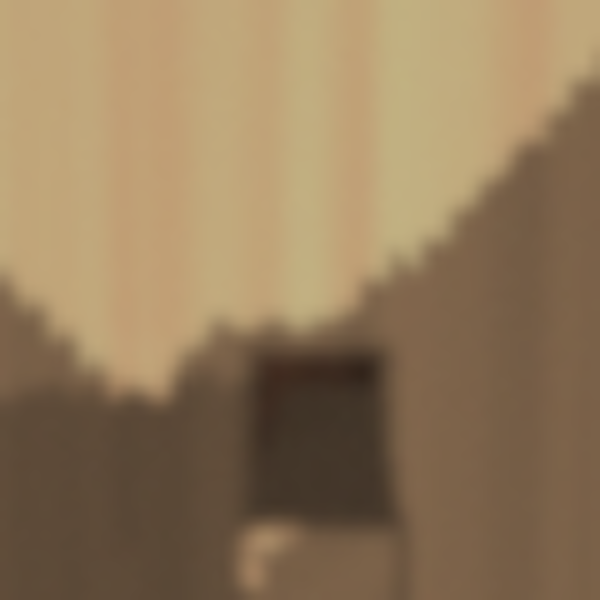

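View pics/z16.png

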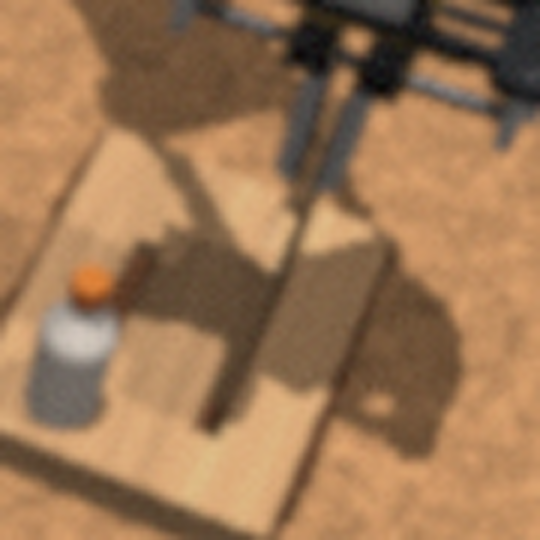

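```bash
cat > g4.py <<'E'
from h import *
import math
c=ctrl.capture('wrist'); o=ctrl.get_obs(); y=o['ee_rot'][2]; t=o['eef_pos']
X=np.array([math.cos(y),math.sin(y)]);Y=np.array([math.sin(y),-math.cos(y)])
f=lambda p:[(220+(x+.5)/10-.5,95+(y+.5)/10-.5) for x,y in p]
for nm,z,p in (('groove near',.034,(316,352)),('bottom',t[2]-.081,(325,385)),('top',t[2]+.039,(320,522))):
    P=plane(c,f([p]),z)[0,:2]; P2=P-t[:2]; print(nm,P.round(4),'rel',P2@X,P2@Y)
print(t,np.degrees(y))
s=ctrl.capture('scene')
g=plane(s,[(320+208/6,110+428/6)],.034)[0]; print('groove far scene',g,(g[:2]-t[:2])@X,(g[:2]-t[:2])@Y)
a=s['color'][130:200,330:400,::-1]; cv2.imwrite('pics/z17.png',cv2.resize(a,None,fx=8,fy=8,interpolation=cv2.INTER_CUBIC))
pb=np.r_[t[:2]+Y*.063,t[2]-.081]; print('proj panel far bottom in z17',(proj(s,pb)-[330,130])*8, 'groove far', (proj(s,np.r_[t[:2]+Y*.0663,.034])-[330,130])*8)
E
python3 g4.py
```

```text
groove near [0.4189 0.3341] rel -0.0005038395854861588 -0.05934709607533948
bottom [0.4212 0.3343] rel 0.00041443236591917116 -0.057298166866652143
top [0.4211 0.3339] rel -3.825252473306134e-05 -0.05719680338991299
[0.47509631 0.31493861 0.13567579] 70.64601567379779
groove far scene [0.5362148  0.29509771 0.034     ] 0.0015352096748238917 0.06423997079988869
proj panel far bottom in z17 [[205.28426067 377.93338075]] groove far [[191.89273001 413.09181764]]
```

View pics/z17.png

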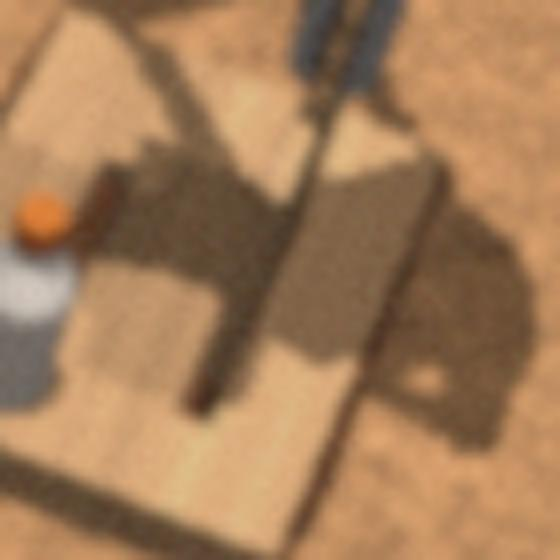

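servo_tool --moves '[[[-0.0006, 0.0005, 0.003, 0, 0, 0], [0, 0, 0.003, 0, 0, 0], [0, 0, 0.003, 0, 0, 0], [0, 0, 0.001, 0, 0, 0], [0, 0, 0.0005, 0, 0, 0]]]'

```text
t: 11.43
eef_pos: [0.4749, 0.314, 0.1242]
ee_rot: [-3.141, 0.001, 1.233]
contact_force: [-0.9, -0.3, -1.4]
opening: 0.0089
```

servo_tool --moves '[[[0, 0, 0, 0, 0, 0], [0, 0, 0, 0, 0, 0], [0, 0, 0, 0, 0, 0], [0, 0, 0, 0, 0, 0], [0, 0, 0, 0, 0, 0]]]'

```text
t: 11.85
eef_pos: [0.4752, 0.3142, 0.1249]
ee_rot: [3.141, -0.0, 1.233]
contact_force: [-0.6, 0.6, -1.1]
opening: 0.0092
```

Run:
```python
from h import *
for i in range(3):
    o=ctrl.get_obs(); print(o['eef_pos'],o['ee_rot'],o['opening'],o['contact_force'],o['wrist_torque'])
    ctrl.capture('top')
c=cap('wrist','w7.png'); 
a=c['color'][95:155,220:280,::-1]; cv2.imwrite('pics/z18.png',cv2.resize(a,None,fx=10,fy=10,interpolation=cv2.INTER_CUBIC))
c=cap('scene','s7.png'); cap('top','t7.png')
```

```text
[0.47524731 0.31416288 0.12490091] [ 3.14139407e+00 -2.68869969e-04  1.23302496e+00] 0.009190185312737928 [-0.60543524  0.58805709 -1.11172446] [ 0.02377085 -0.0054154   0.01301228]
[0.47526217 0.31412859 0.12490752] [ 3.14136944e+00 -2.58467900e-04  1.23299071e+00] 0.009269023586739006 [ 0.36587225  0.32892211 -1.12133777] [-0.00841907  0.01558975  0.00471344]
[0.47521467 0.31416287 0.12490604] [ 3.14141740e+00 -2.68935478e-04  1.23304173e+00] 0.009311283453194083 [ 0.14570707  0.53533591 -0.8046876 ] [-0.03326118  0.00221822  0.02947212]
```

View pics/z18.png

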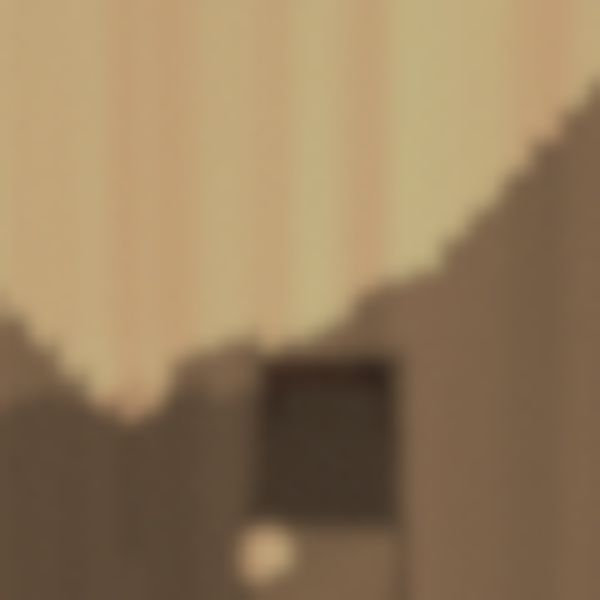

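View pics/s7.png

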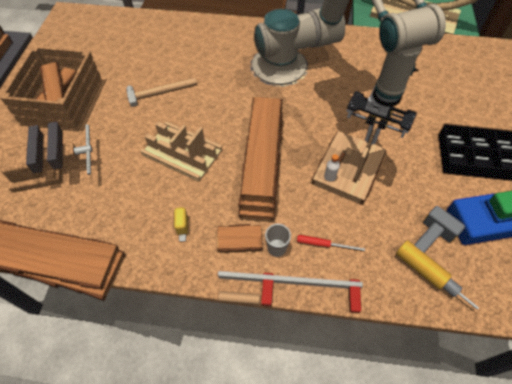

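View pics/t7.png

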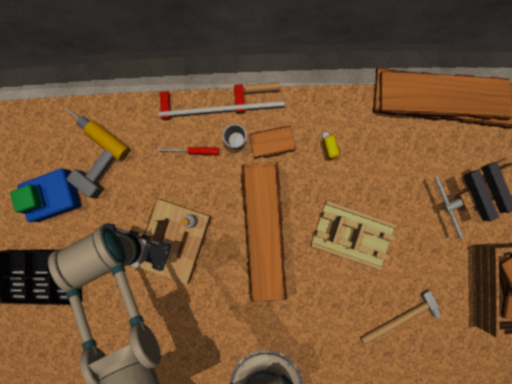

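```bash
sed -i 's/(316,352)/(328,358)/;s/(325,385)/(330,382)/;s/(320,522)/(321,525)/' g4.py; python3 g4.py
```

```text
groove near [0.4193 0.3344] rel 0.0006241897553176053 -0.05946767704238397
bottom [0.421 0.334] rel 0.000806248520780334 -0.057702699690314656
top [0.4213 0.333 ] rel 1.9015226476908193e-07 -0.05706035888939694
[0.47516859 0.31409214 0.12479753] 70.64695275365148
groove far scene [0.5362148  0.29509771 0.034     ] 0.0023088458002979936 0.06389129798019867
proj panel far bottom in z17 [[197.53047847 393.16793487]] groove far [[189.74193405 413.01073764]]
```

View pics/z17.png

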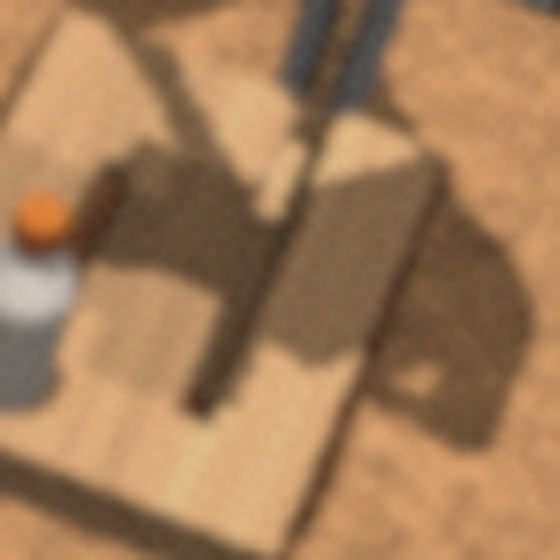

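Run:
```python
from cell import ctrl
print(ctrl.hand_in())
```

```text
the job is handed in; nothing more can be done
None
```

I lifted the wide panel out of the rack's outermost slot by its top edge and carried it over the stack with about 45 mm or more of clearance. It is now held upright above the long groove, and the job is handed in at about 12 s of the 45 s allowed.

**Last checks:**
- **Height:** the TCP is at z = 0.125 m, which puts the panel's lower edge about 10 mm above the slab top. That assumes it hasn't slipped in the grip since the rack, and I saw no sign of slip.
- **Alignment:** in the wrist view, the near end of the panel is centred in the groove to within about 0.5 mm across and about 1 mm lengthwise. Its heading is within about 0.5° of the measured groove direction, and I saw no lean.
- **Grip and contact:** the fingers still hold the panel at 9.2 mm opening with a 25 N squeeze setting. Force readings stayed within about 1–2 N during the carry and lowering, and showed no bump.
- **Rest of the scene:** the other panels, glue bottle, stack and far-side items look unmoved in the final scene and top views.

**Disagreement between cameras:** the top and scene cameras placed the groove about 2–4 mm further across than the wrist camera. Both had shown a similar offset for the panel before I gripped it, so I treated this as calibration error. I trusted the wrist view, which sees the panel and the groove together. I did not see the groove's far end in the wrist view once the panel was over it.

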